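# Sweep the loose fittings off the setting stone into the tray

### The arm

A 7-joint arm with a two-finger parallel gripper is mounted at the origin on the work surface. World frame = base frame: x ahead of the robot, y to its left, z up, the work surface at z = 0. Lengths are in m, angles in rad, forces in N, time in s.
With the tool pointing down it reaches from about 0.425 to 0.875 m from the base axis. Payload 9.9 kg.
Tool frame: the origin (TCP) lies midway between the tips of the shut fingers; the grasp point (between the pads) lies 19 mm behind it; z points along the fingers, y is the line along which they close (so a half turn about z gives the same grasp; the last joint's range is limited). The gripper opens to 85 mm and grips with 20 to 120 N. Pads are 22 mm wide; open, the fingers measure 114 mm over their backs; the gripper's body (76 mm by 85 mm) begins 54 mm behind the grasp point. The pads swing forward as they close: fully open they stand 13 mm farther back than shut.
Start: joints at [-1.334, 0.576, 0.025, 1.437, -0.015, 1.129, -0.057], TCP at [0.213, 0.641, 0.231] pointing down, gripper open.
Joint ranges: [-2.76, 2.76], [-0.34, 2.15], [-1.52, 1.57], [0.19, 2.46], [-1.09, 4.23], [0.17, 1.99], [-2.82, 2.82]. Speed limits (rad/s): [2.22, 2.22, 3.01, 3.01, 3.14, 3.14, 3.14].

### API

Orientations are given as [roll, pitch, yaw] about the fixed x, y, z axes, in that order (R = Rz(yaw) Ry(pitch) Rx(roll)).
In Python, from rig import bot, imaging gives the robot as it stands.
- The arm moves only by the tool jog_arm, never from a script. Its arguments are lists of equal length, an entry for each row: "slide": the shift along the world's x, y, z in m, a list of three; "twist": the turn about the world's z in degrees; "gripper": the opening, from 0 (shut) to 1 (fully open). A call has 1 to 8 rows; each row shifts and turns the commanded pose from where the row before left it; what a row does not reach is not made up. A row lasts 1/8 s, in which the tool goes at most 62.5 mm and 10.7 degrees, less where a joint would pass 70% of its speed; a pose out of reach is approached as far as the arm can. A call is refused whole if a number of a shift passes 0.0625 or a number of a turn 10.7, either way. A call with a gripper value outside its range is refused whole. The fingers move at their own pace and stop on an object; the grip force is fixed at half the most. Time passes only in rows, so rows that do not move let the fingers close. It gives the time, the measured TCP pose, the force, the opening and the grip force at its end, in the units of the state.
- bot.get_obs(): the state, without advancing time (a new reading comes with each control period).
- imaging.camera(name): name is "scene" or "side" or "wrist"; returns a dict with "img" (384x512x3 uint8, blue, green, red), "depth" (384x512 float32, m along the optical axis (not along the pixel's ray), 0 where there is no reading), "intrinsics" (3x3 intrinsics, pixels), "rvec" (rotation vector, rad) and "tvec" (3), from world to camera coordinates, as OpenCV has them. Camera axes: x right, y down, z forward; pixel columns grow to the right and rows downward; lengths in m; the calibration is good to about 2 mm. A picture is of the moment at which its call begins.
- bot.close_job(): hands the job in; it is judged then, once.
The state is a dict: "clock": time; "joint_pos": joint angles; "qd": joint speeds; "joint_torque": joint torques, N m; "position": TCP position; "tcp_rot": TCP orientation; "wrist_force": force on the tool from outside, world axes, zero at the start; "torque": the same for the moment, N m; "width": finger opening in m; "grasp_force": force on a finger pad.
Only numpy, scipy, OpenCV 4.12 (cv2) and the standard library are available. Lean on these libraries where they do the work, as an engineer would, in place of code of your own. Each camera call takes 0.05 s, during which the arm holds its last target. There are 200 camera calls.

### The job

Clear the marble setting stone of its loose fittings: with the fingertips, sweep the snap cap, the flat ring and the strap slide along the stone and over its edge, so that all three end up lying in the open tray beside it. Only push them, never pick them up. Leave the spool, anvil and setter standing where they are on the stone.

Things in the scene. Friction and masses are not known exactly. Their poses are not given: they have to be found in the camera images.
- stone: white marble setting stone, a flat fixed slab 240 (its x) by 280 (its y) by 40 mm high, with a plain flat top and no rim. Origin: centre of its underside, on the table (z = 0); so its top is 40 mm above the table. Its y axis is its long side.
- tray: open shallow grey plastic tray, fixed, standing on the table 2 mm from one of the two short sides (+y or -y end) of the stone and parallel to it; 280 (its x, so 20 mm wider than the stone at each end) by 110 (its y) by 32 mm high, walls 3 mm, inner floor 3 mm up: its rim is 8 mm lower than the top of the stone. Origin: centre of its underside; axes parallel to those of the stone.
- tin: shut flat aluminium tin, fixed, at the opposite short side of the stone from the tray; 250 (its x) by 106 (its y) by 34 mm high, so its top is 6 mm lower than that of the stone. Not to be used. Origin: centre of its underside; axes parallel to those of the stone.
- cap: fitting to sweep: round brass snap cap, slightly domed, 32 mm across, 10 mm high, about 25 g, lying loose flat on the stone. Origin: centre of its underside.
- oring: fitting to sweep: flat steel ring, 38 mm outside, 24 mm inside, 7 mm high, about 25 g, lying loose flat on the stone. Origin: centre of its underside.
- slide: fitting to sweep: rectangular steel strap slide (a frame with a middle bar), 38 (its x) by 28 (its y) by 7 mm high, about 25 g, lying loose flat on the stone at any yaw. Origin: centre of its underside.
- spool: bystander: thread spool standing loose in the middle row of the stone, 32 mm across, 38 mm high. Origin: centre of its underside.
- anvil: bystander: round steel setting anvil, loose in the middle row of the stone, 36 mm across, 20 mm high. Origin: centre of its underside.
- setter: bystander: dark steel setter die standing loose in the middle row of the stone, 26 mm across the foot, 42 mm high. Origin: centre of its underside.

How it is judged:
By the outcome, as a careful person would: the job done as asked, in the order asked, and still so for the second after the job is handed in, with the robot touching nothing.
It also fails if it takes over 64 s, if anything falls off the work surface, if the arm or the gripper's body presses on something with over 40 N, if the wrist force passes 120 N, or if a joint passes its speed limit or range.

## Working session

There is one attempt and no reset: what is moved stays moved. The work goes in short steps, Python scripts to look and compute and a tool call to move; the robot and the scene stay as the last step left them, time stands still between calls to the robot, and variables do not carry over. Pictures are saved under pics/ and viewed, at most 10 in all, crops included, and the job is handed in when it is done.

Besides the shell and the picture viewer there is one more tool, called after "Call:" as name(argument=value, ...) on one line, values as JSON. jog_arm: Moves the arm, as the interface text tells. Its arguments: {"type":"object","properties":{"slide":{"type":"array"},"twist":{"type":"array"},"gripper":{"type":"array"}},"required":["slide","twist","gripper"]}

```bash
mkdir -p pics; cat > h.py <<'E'
import numpy as np,cv2
from rig import bot,imaging
def cam(n):
    c=imaging.camera(n);K=c["intrinsics"];R=cv2.Rodrigues(np.array(c["rvec"],float))[0];t=np.array(c["tvec"],float).reshape(3)
    return c["img"],c["depth"],K,R,t
def cloud(d,K,R,t):
    v,u=np.indices(d.shape);p=np.stack([(u-K[0,2])/K[0,0]*d,(v-K[1,2])/K[1,1]*d,d],-1)
    return (p-t)@R   # R^T(p-t)
E
python3 - <<'E'
from h import *
a=cam("scene");b=cam("side")
for n,c in(("scene",a),("side",b)):
    np.savez(n+".npz",*c)
    print(n,-c[3].T@c[4])
cv2.imwrite("pics/a.png",np.hstack([a[0],b[0]])[:, :] if 0 else a[0]); cv2.imwrite("pics/b.png",b[0])
print(bot.get_obs())
E
```

```text
scene [0.91162763 0.50552728 0.46961677]
side [0.45312676 0.52590864 0.68239978]
{'clock': 0.1, 'joint_pos': array([-1.33381049,  0.57642922,  0.02484118,  1.43774446, -0.01502039,
        1.12899196, -0.05650798]), 'qd': array([ 5.34026738e-04, -3.70871312e-03,  2.09788366e-03, -1.82325579e-03,
       -9.19960206e-04,  2.80456769e-05,  8.72670449e-04]), 'joint_torque': array([ 5.74230304e-03, -7.67304611e+01,  2.25767814e+00, -2.86606193e+01,
        1.57596875e-02,  8.58485699e-03,  3.12104783e-05]), 'position': array([0.21270237, 0.64023058, 0.23056946]), 'tcp_rot': array([-3.14020465e+00,  4.76397532e-05,  2.82082889e+00]), 'wrist_force': array([-0.77049155, -0.65448061, -0.05255679]), 'torque': array([0.00719666, 0.02317938, 0.0075289 ]), 'grasp_force': 0.0, 'width': 0.08539862407517276}
```

View pics/a.png

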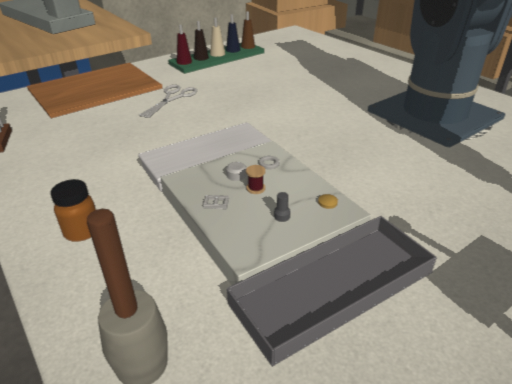

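The scene view shows the cap at (328,201), ring at (269,161), slide at (215,202), spool at (256,180), anvil at (236,172) and setter at (283,207). The tray is at the lower right. Next I'll build a rectified top view at the stone's top plane.

```bash
cat > meas.py <<'E'
from h import *
def L(n): 
    z=np.load(n+".npz");return [z["arr_%d"%i] for i in range(5)]
def px(n,u,v,z):
    _,_,K,R,t=L(n);r=R.T@np.linalg.inv(K)@np.array([u,v,1.]);c=-R.T@t
    return c+r*(z-c[2])/r[2]
def ortho(n,x0,x1,y0,y1,z,s):  # s px/m ; col=(x-x0)*s, row=(y1-y)*s
    I,_,K,R,t=L(n);ys,xs=np.indices((int((y1-y0)*s),int((x1-x0)*s)))
    P=np.stack([x0+xs/s,y1-ys/s,0*xs+z],-1)@R.T+t;q=P@K.T
    return cv2.remap(I,(q[...,0]/q[...,2]).astype(np.float32),(q[...,1]/q[...,2]).astype(np.float32),cv2.INTER_LINEAR)
E
python3 - <<'E'
from meas import *
for k,(u,v,z) in dict(cap=(328,201,.045),ring=(269,161,.045),slide=(215,202,.045),spool=(256,190,.04),setter=(283,217,.04),anvil=(236,178,.04),tray=(335,285,.01)).items(): print(k,px("scene",u,v,z).round(3))
I,d,K,R,t=L("scene");P=cloud(d,K,R,t);m=(d>0)&(abs(P[...,2]-.04)<.003)
v,u=np.nonzero(m);s=(u>130)&(u<380)&(v>120)&(v<290);q=P[v[s],u[s],:2]
r=cv2.minAreaRect((q*1000).astype(np.float32));print(len(q),r,cv2.boxPoints(r),np.median(P[v[s],u[s],2]))
E
```

```text
cap [0.492 0.132 0.045]
ring [ 0.493 -0.022  0.045]
slide [0.639 0.023 0.045]
spool [0.562 0.031 0.04 ]
setter [0.572 0.114 0.04 ]
anvil [ 0.569 -0.019  0.04 ]
tray [0.585 0.244 0.01 ]
13484 ((562.1466674804688, -2.8851318359375), (379.7726745605469, 241.57992553710938), 84.99317932128906) [[ 425.2454  -181.50505]
 [ 665.9035  -202.58879]
 [ 699.048    175.73479]
 [ 458.38983  196.81853]] 0.040959736576617015
```

View pics/b.png

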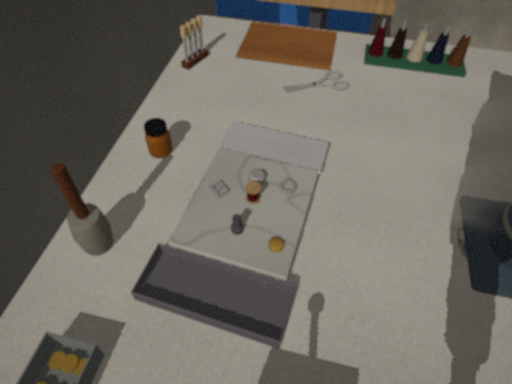

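The side view confirms the layout: cap at (277,243), ring at (289,185), slide at (220,188). The tray is toward +y.

```bash
python3 - <<'E'
from meas import *
o=[ortho(n,.40,.74,-.2,.35,.043,1000) for n in("scene","side")]
im=np.hstack(o)
for k in range(0,680,50): cv2.line(im,(k,0),(k,5 if k%100 else 12),(0,0,255),1)
for r in range(0,550,50): cv2.line(im,(0,r),(12,r),(0,0,255),1);cv2.line(im,(340,r),(352,r),(0,0,255),1)
cv2.imwrite("pics/c.png",im)
E
```

```text
(no output)
```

View pics/c.png

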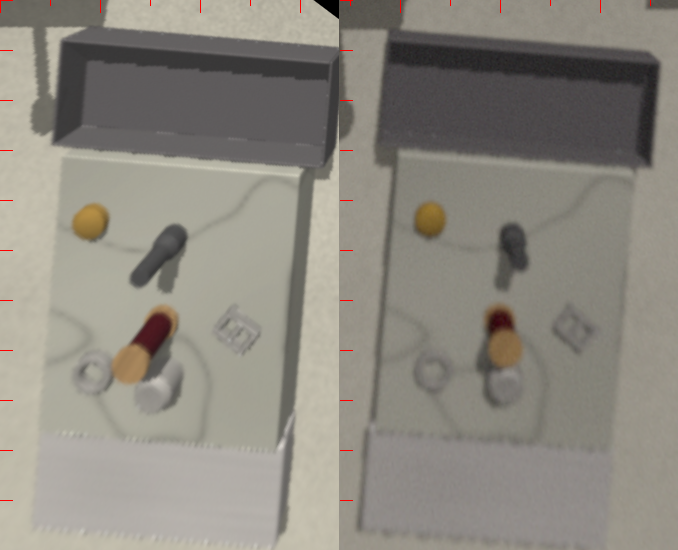

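Measured positions:

| Thing | World x, y (m) |
|---|---|
| cap | (0.491, 0.130) |
| ring | (0.493, -0.022) |
| slide | (0.637, 0.020) |
| setter | (0.571, 0.113) |
| spool | (0.562, 0.028) |
| anvil | (0.564, -0.030) |

The tray-side edge of the stone is at y≈0.195 (x≈0.50) and y≈0.185 (x≈0.65). The stone's y direction is about (0.08, 1). These agree between the two cameras to about 3 mm and fit the given sizes.

I'll sweep with the two fingertips set slightly apart, so each piece nests between them. First I'll approach behind the cap.

Call:
jog_arm(slide=[[0.023,-0.046,0],[0.023,-0.046,0],[0.023,-0.046,0],[0.023,-0.046,0],[0.023,-0.046,0],[0.023,-0.046,0],[0.023,-0.046,0],[0.023,-0.046,0]], twist=[-6.4,-6.4,-6.4,-6.4,-6.4,-6.4,-6.4,-6.4], gripper=[0.2,0.2,0.2,0.2,0.2,0.2,0.2,0.2])

```text
clock: 1.1
position: [0.3973, 0.271, 0.2312]
tcp_rot: [-3.141, -0.0, 1.924]
wrist_force: [1.6, 1.1, -0.2]
width: 0.017
grasp_force: 0.0
```

Call:
jog_arm(slide=[[0.023,-0.046,0],[0.023,-0.046,-0.02],[0.023,-0.046,-0.03],[0.022,-0.046,-0.03],[0,0,-0.03],[0,0,0],[0,0,0]], twist=[-6.4,-6.4,-6.4,-6,0,0,0], gripper=[0.2,0.2,0.2,0.2,0.2,0.2,0.2])

```text
clock: 1.98
position: [0.488, 0.0892, 0.122]
tcp_rot: [3.141, -0.0, 1.488]
wrist_force: [0.3, -0.8, 0.6]
width: 0.0174
grasp_force: 0.0
```

Call:
jog_arm(slide=[[0,0,-0.03],[0,0,-0.03],[0,0,-0.01],[0,0,-0.008],[0,0,0]], twist=[0,0,0,0,0], gripper=[0.2,0.2,0.2,0.2,0.2])

```text
clock: 2.6
position: [0.4881, 0.0888, 0.0438]
tcp_rot: [3.141, -0.0, 1.488]
wrist_force: [0.2, 1.2, 0.5]
width: 0.0171
grasp_force: 0.0
```

Call:
jog_arm(slide=[[0.0005,0.008,0],[0.001,0.012,0],[0.001,0.012,0],[0.001,0.012,0],[0,0,0]], twist=[0,0,0,0,0], gripper=[0.2,0.2,0.2,0.2,0.2])

```text
clock: 3.22
position: [0.4914, 0.134, 0.0432]
tcp_rot: [3.141, -0.0, 1.489]
wrist_force: [0.1, 0.9, 1.6]
width: 0.0172
grasp_force: 0.0
```

```bash
python3 - <<'E'
from h import *
for n in("scene","side"): np.savez(n+".npz",*cam(n))
from meas import *
a=L("scene")[0][120:320,160:420];cv2.imwrite("pics/d.png",np.hstack([cv2.resize(a,None,fx=1.5,fy=1.5),cv2.resize(L("side")[0][120:320,140:340],None,fx=1.5,fy=1.5)]))
E
```

```text
(no output)
```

View pics/d.png

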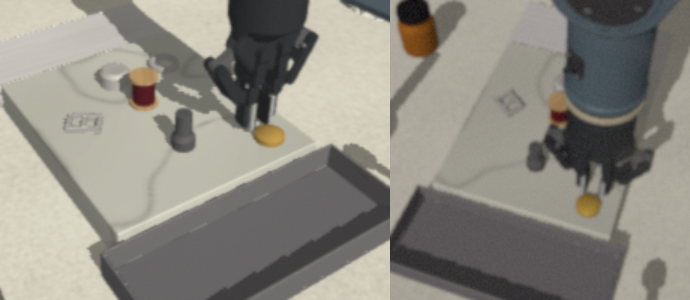

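The cap is nested between the fingertips at (268,135) in the left crop, and the setter at (183,130) is undisturbed. I'll keep pushing it over the edge.

Call:
jog_arm(slide=[[0.001,0.012,0],[0.001,0.012,0],[0.001,0.013,0],[0.001,0.016,0],[0.001,0.018,0],[0.001,0.018,0],[0,0,0],[0,0,0]], twist=[0,0,0,0,0,0,0,0], gripper=[0.2,0.2,0.2,0.2,0.2,0.2,0.2,0.2])

```text
clock: 4.32
position: [0.4972, 0.221, 0.0432]
tcp_rot: [-3.142, 0.001, 1.487]
wrist_force: [-0.1, -0.8, -0.2]
width: 0.0173
grasp_force: 0.0
```

Call:
jog_arm(slide=[[0,0,0.06],[0,-0.01,0.06],[-0.001,-0.06,0],[-0.002,-0.06,0],[-0.003,-0.06,0],[-0.003,-0.06,0],[-0.002,-0.042,0],[0,0,0]], twist=[0,0,0,0,0,0,0,0], gripper=[0.2,0.2,0.2,0.2,0.2,0.2,0.2,0.2])

```text
clock: 5.32
position: [0.4853, -0.0751, 0.1637]
tcp_rot: [3.141, 0.001, 1.479]
wrist_force: [0.2, 0.1, -0.5]
width: 0.0174
grasp_force: 0.0
```

```bash
python3 - <<'E'
from h import *
for n in("scene","side"): np.savez(n+".npz",*cam(n))
from meas import *
a=L("scene")[0][120:350,160:440];cv2.imwrite("pics/e.png",np.hstack([cv2.resize(a,None,fx=1.5,fy=1.5),cv2.resize(L("side")[0][120:350,130:340],None,fx=1.5,fy=1.5)]))
E
```

```text
(no output)
```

View pics/e.png

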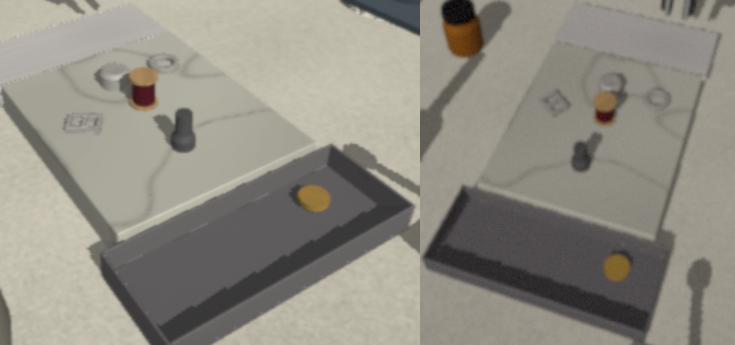

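The cap lies in the tray at (314,197) in the left crop. The ring, slide and bystanders haven't moved. Next is the ring.

Call:
jog_arm(slide=[[0.007,0,-0.05],[0,0,-0.05],[0,0,-0.015],[0,0,-0.006],[0,0.008,0],[0,0.012,0],[0,0.014,0],[0,0.014,0]], twist=[4,0,0,0,0,0,0,0], gripper=[0.2,0.2,0.2,0.2,0.2,0.2,0.2,0.2])

```text
clock: 6.42
position: [0.4936, -0.0209, 0.0428]
tcp_rot: [3.141, -0.0, 1.558]
wrist_force: [-0.2, -0.2, 0.8]
width: 0.0176
grasp_force: 0.1
```

Call:
jog_arm(slide=[[0,0.014,0],[0,0.014,0],[0,0.014,0],[0,0.014,0],[0,0.014,0],[0,0.014,0],[0,0.014,0],[0,0,0]], twist=[0,0,0,0,0,0,0,0], gripper=[0.2,0.2,0.2,0.2,0.2,0.2,0.2,0.2])

```text
clock: 7.42
position: [0.4933, 0.077, 0.0422]
tcp_rot: [-3.141, -0.0, 1.559]
wrist_force: [0.3, -1.0, 0.6]
width: 0.0169
grasp_force: 0.0
```

```bash
python3 - <<'E'
from h import *
for n in("scene","side"): np.savez(n+".npz",*cam(n))
from meas import *
a=L("scene")[0][120:350,160:440];cv2.imwrite("pics/f.png",np.hstack([cv2.resize(a,None,fx=1.5,fy=1.5),cv2.resize(L("side")[0][120:350,130:340],None,fx=1.5,fy=1.5)]))
E
```

```text
(no output)
```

View pics/f.png

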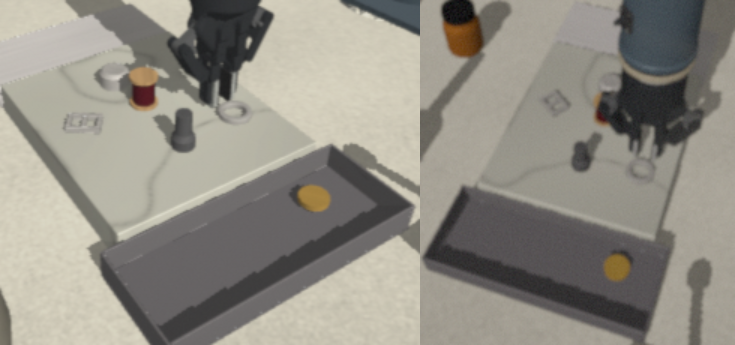

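The ring is nested at (236,112) in the left crop and moving cleanly. I'll continue, drifting slightly toward +x so it lands clear of the cap.

Call:
jog_arm(slide=[[0.001,0.014,0],[0.001,0.014,0],[0.002,0.014,0],[0.003,0.014,0],[0.004,0.014,0],[0.004,0.014,0],[0.004,0.014,0],[0.004,0.014,0]], twist=[0,0,0,-2,-3,-3,-3,0], gripper=[0.2,0.2,0.2,0.2,0.2,0.2,0.2,0.2])

```text
clock: 8.52
position: [0.5164, 0.189, 0.0422]
tcp_rot: [-3.141, 0.0, 1.366]
wrist_force: [-0.6, 0.3, -0.4]
width: 0.0169
grasp_force: 0.0
```

Call:
jog_arm(slide=[[0.004,0.014,0],[0.004,0.014,0],[0.002,0.012,0],[0,0,0],[0,0,0.06],[0,0,0.06],[0.02,-0.05,0],[0.02,-0.055,0]], twist=[0,0,0,0,0,0,5,5], gripper=[0.2,0.2,0.2,0.2,0.2,0.2,0.2,0.2])

```text
clock: 9.52
position: [0.5667, 0.1223, 0.1631]
tcp_rot: [3.14, -0.001, 1.545]
wrist_force: [-0.0, 0.1, -0.9]
width: 0.0172
grasp_force: 0.0
```

Call:
jog_arm(slide=[[0.02,-0.055,0],[0.02,-0.055,0],[0.02,-0.03,0],[0.01,-0.01,0],[0,0,0]], twist=[0,0,0,0,0], gripper=[0.2,0.2,0.2,0.2,0.2])

```text
clock: 10.15
position: [0.6363, -0.0278, 0.162]
tcp_rot: [-3.141, -0.0, 1.539]
wrist_force: [-0.7, 1.3, -0.1]
width: 0.0169
grasp_force: 0.0
```

```bash
python3 - <<'E'
from h import *
for n in("scene","side"): np.savez(n+".npz",*cam(n))
from meas import *
a=L("scene")[0][120:350,160:440];cv2.imwrite("pics/g.png",np.hstack([cv2.resize(a,None,fx=1.5,fy=1.5),cv2.resize(L("side")[0][120:350,130:340],None,fx=1.5,fy=1.5)]))
E
```

```text
(no output)
```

View pics/g.png

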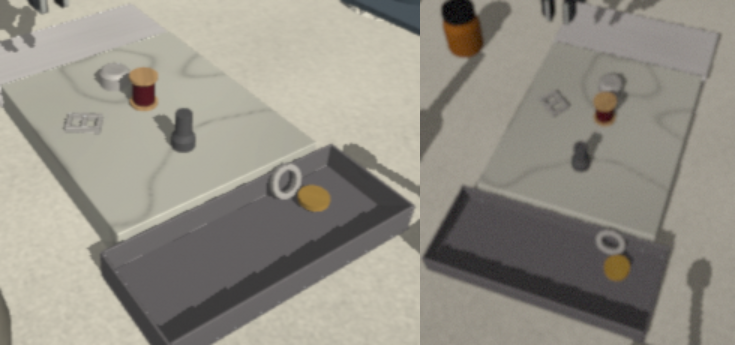

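The ring is inside the tray but leaning on the near wall, at (286,181) in the left crop, so I'll lay it flat afterwards. Next is the slide, still at its place at (82,122).

Call:
jog_arm(slide=[[0.001,-0.006,-0.05],[0,0,-0.05],[0,0,-0.014],[0,0,-0.006],[0.001,0.012,0],[0.001,0.012,0],[0.001,0.013,0],[0.001,0.013,0]], twist=[-2,0,0,0,0,0,0,0], gripper=[0.2,0.2,0.2,0.2,0.2,0.2,0.2,0.2])

```text
clock: 11.25
position: [0.6417, 0.018, 0.0428]
tcp_rot: [3.141, -0.0, 1.506]
wrist_force: [-0.7, -0.9, 1.1]
width: 0.0168
grasp_force: 0.2
```

Call:
jog_arm(slide=[[0.001,0.013,0],[0.001,0.013,0],[0.001,0.013,0],[0.001,0.013,0],[0.001,0.013,0],[0.001,0.013,0],[0.001,0.013,0],[0,0,0]], twist=[0,0,0,0,0,0,0,0], gripper=[0.2,0.2,0.2,0.2,0.2,0.2,0.2,0.2])

```text
clock: 12.25
position: [0.6482, 0.1094, 0.0421]
tcp_rot: [-3.141, -0.001, 1.507]
wrist_force: [-0.1, 0.4, 0.5]
width: 0.0169
grasp_force: 0.0
```

```bash
python3 - <<'E'
from h import *
for n in("scene","side"): np.savez(n+".npz",*cam(n))
from meas import *
a=L("scene")[0][120:350,160:440];cv2.imwrite("pics/i.png",np.hstack([cv2.resize(a,None,fx=1.5,fy=1.5),cv2.resize(L("side")[0][120:350,130:340],None,fx=1.5,fy=1.5)]))
I,d,K,R,t=L("side");P=cloud(d,K,R,t)
m=(d>0)&(P[...,1]>.2)&(P[...,1]<.24)&(P[...,0]>.49)&(P[...,0]<.58)&(P[...,2]>.009)&(P[...,2]<.06)
q=P[m];hi=q[q[:,2]>.03]; print(len(q),q.min(0),q.max(0),np.median(q,0),hi.min(0),hi.max(0))
for u,v in((614,260-0),): print(px("side",130+(610-420)/1.5,120+242/1.5,.02),px("scene",160+286/1.5,120+181/1.5,.02),px("scene",160+314/1.5,120+197/1.5,.012))
E
```

```text
297 [0.49003687 0.20001037 0.0092542 ] [0.528295   0.23927645 0.04084349] [0.50358761 0.211813   0.01342385] [0.49461382 0.20001037 0.03014079] [0.52662259 0.20542065 0.04084349]
[0.5113438  0.20455094 0.02      ] [0.50984874 0.20173586 0.02      ] [0.49771964 0.22955699 0.012     ]
```

View pics/i.png

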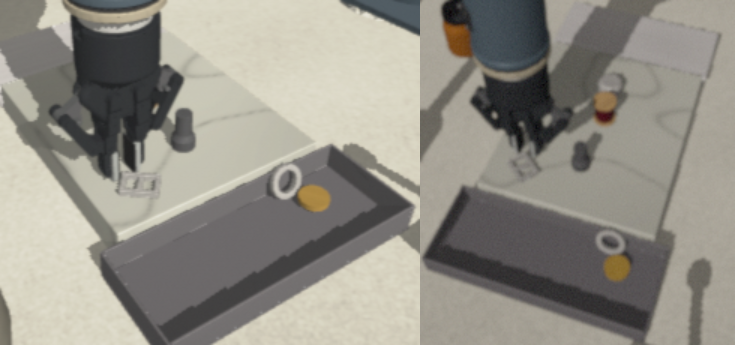

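The slide is nested at (140,184) in the left crop, well clear of the setter. In the tray, the ring's top leans on the near wall at about (0.511, 0.202), with its foot at the cap. I'll finish the slide, a bit faster at the edge.

Call:
jog_arm(slide=[[0,0.013,0],[0,0.016,0],[0,0.019,0],[0,0.022,0],[0,0.024,0],[0,0.016,0],[0,0,0],[0,0,0.05]], twist=[0,0,0,0,0,0,0,0], gripper=[0.2,0.2,0.2,0.2,0.2,0.2,0.2,0.2])

```text
clock: 13.35
position: [0.6459, 0.2164, 0.0892]
tcp_rot: [-3.135, 0.004, 1.504]
wrist_force: [-0.3, -0.1, 0.6]
width: 0.0168
grasp_force: 0.0
```

Call:
jog_arm(slide=[[0,0,0.04],[0,-0.05,0],[0,-0.05,0],[0,0,0]], twist=[0,0,0,0], gripper=[0.2,0.2,0.2,0])

```text
clock: 13.85
position: [0.6485, 0.1099, 0.1333]
tcp_rot: [3.14, 0.003, 1.496]
wrist_force: [0.4, 0.7, 0.6]
width: 0.0008
grasp_force: 0.0
```

```bash
python3 - <<'E'
from h import *
for n in("scene","side"): np.savez(n+".npz",*cam(n))
from meas import *
a=L("scene")[0][120:350,160:440];cv2.imwrite("pics/j.png",np.hstack([cv2.resize(a,None,fx=1.5,fy=1.5),cv2.resize(L("side")[0][120:350,130:340],None,fx=1.5,fy=1.5)]))
E
```

```text
(no output)
```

View pics/j.png

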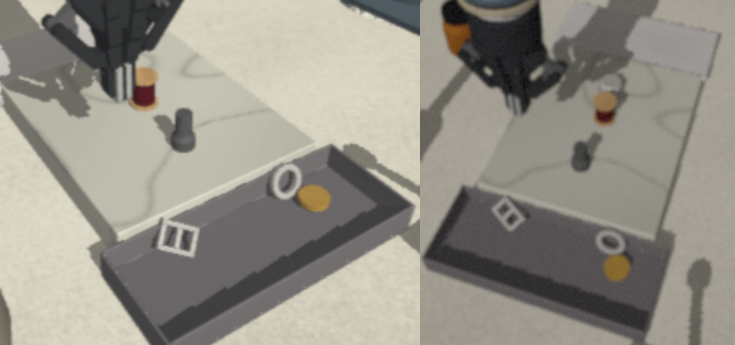

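The slide is in the tray at (178,238) in the left crop, also apparently leaning on the near wall. I'll measure both before laying them flat.

```bash
python3 - <<'E'
from meas import *
I,d,K,R,t=L("side");P=cloud(d,K,R,t);g=I.min(-1)
e=lambda u,v:px("side",130+(u-420)/1.5,120+v/1.5,.003)
for n,x0,x1 in(("ring",.48,.56),("slide",.60,.70)):
    m=(d>0)&(P[...,1]>.18)&(P[...,1]<.25)&(P[...,0]>x0)&(P[...,0]<x1)&(P[...,2]<.045)&(P[...,2]>.004)&(g>115)
    q=P[m]; q=q[q[:,1]>.199-.07*(np.mean([x0,x1])-.5)]
    print(n,len(q),q.min(0).round(3),q.max(0).round(3))
    for a in np.arange(.185,.24,.006):
        s=q[(q[:,1]>=a)&(q[:,1]<a+.006)]
        if len(s): print(round(a,3),len(s),s[:,0].min().round(3),s[:,0].max().round(3),np.median(s[:,2]).round(3))
# near wall rim line: dark->bright edges
for x in (.51,.65):
    m=(d>0)&(abs(P[...,0]-x-.03)<.006)&(P[...,1]>.17)&(P[...,1]<.24); q=P[m]
    print(x+.03,[(y.round(3),np.median(q[abs(q[:,1]-y)<.002,2]).round(3)) for y in np.arange(.174,.24,.005)])
E
```

```text
ring 131 [0.495 0.199 0.006] [0.528 0.213 0.04 ]
0.197 44 0.498 0.527 0.035
0.203 50 0.495 0.528 0.024
0.209 37 0.496 0.525 0.011
slide 144 [0.626 0.189 0.005] [0.669 0.213 0.036]
0.185 11 0.642 0.66 0.035
0.191 35 0.634 0.669 0.03
0.197 46 0.627 0.669 0.024
0.203 34 0.626 0.659 0.018
0.209 18 0.635 0.647 0.012
0.54 [(np.float64(0.174), np.float64(0.04)), (np.float64(0.179), np.float64(0.04)), (np.float64(0.184), np.float64(0.04)), (np.float64(0.189), np.float64(0.034)), (np.float64(0.194), np.float64(0.015)), (np.float64(0.199), np.float64(0.003)), (np.float64(0.204), np.float64(0.003)), (np.float64(0.209), np.float64(0.003)), (np.float64(0.214), np.float64(0.003)), (np.float64(0.219), np.float64(0.003)), (np.float64(0.224), np.float64(0.003)), (np.float64(0.229), np.float64(0.003)), (np.float64(0.234), np.float64(0.003)), (np.float64(0.239), np.float64(0.002))]
0.68 [(np.float64(0.174), np.float64(0.038)), (np.float64(0.179), np.float64(0.026)), (np.float64(0.184), np.float64(0.003)), (np.float64(0.189), np.float64(0.003)), (np.float64(0.194), np.float64(0.003)), (np.float64(0.199), np.float64(0.003)), (np.float64(0.204), np.float64(0.003)), (np.float64(0.209), np.float64(0.003)), (np.float64(0.214), np.float64(0.003)), (np.float64(0.219), np.float64(0.003)), (np.float64(0.224), np.float64(0.003)), (np.float64(0.229), np.float64(0.003)), (np.float64(0.234), np.float64(0.003)), (np.float64(0.239), np.float64(0.003))]
```

Both rest at roughly 45–65° on the near wall (inner face at y≈0.198 near the ring and 0.188 near the slide). I'll nudge the slide sideways along the wall with shut fingertips inside the tray, to break the lean.

Call:
jog_arm(slide=[[0.025,0.05,0],[0.025,0.05,0],[0,0,-0.05],[0,0,-0.05],[0,0,-0.015],[0,0,-0.006],[0,0,0]], twist=[0,0,0,0,0,0,0], gripper=[0,0,0,0,0,0,0])

```text
clock: 14.82
position: [0.6993, 0.2177, 0.0128]
tcp_rot: [3.14, -0.001, 1.505]
wrist_force: [-0.5, 0.0, 0.7]
width: 0.0002
grasp_force: 0.0
```

Call:
jog_arm(slide=[[-0.012,0.001,0],[-0.012,0.001,0],[-0.012,0.001,0],[-0.008,0.001,0],[0,0,0]], twist=[0,0,0,0,0], gripper=[0,0,0,0,0])

```text
clock: 15.45
position: [0.6537, 0.222, 0.0115]
tcp_rot: [-3.141, -0.0, 1.505]
wrist_force: [-0.6, 0.1, -0.5]
width: 0.0
grasp_force: 0.0
```

```bash
cat > chk.py <<'E'
from h import *
for n in("scene","side"): np.savez(n+".npz",*cam(n))
from meas import *
I,d,K,R,t=L("side");P=cloud(d,K,R,t);g=I.min(-1)
for n,x0,x1 in(("ring",.455,.56),("slide",.58,.72)):
    m=(d>0)&(P[...,1]<.30)&(P[...,0]>x0)&(P[...,0]<x1)&(P[...,2]<.045)&(P[...,2]>.004)&(g>112)&(P[...,1]>.2-.075*(P[...,0]-.5))
    q=P[m];print(n,len(q))
    if len(q): print(np.percentile(q,[2,50,98],axis=0).round(3).tolist())
E
python3 chk.py
```

```text
ring 161
[[0.494, 0.2, 0.006], [0.51, 0.207, 0.023], [0.528, 0.213, 0.04]]
slide 61
[[0.594, 0.234, 0.004], [0.653, 0.235, 0.019], [0.711, 0.297, 0.044]]
```

Call:
jog_arm(slide=[[0,0,0.05],[0,0,0.05],[-0.05,-0.06,0.02],[-0.05,-0.06,0],[0,0,0]], twist=[0,0,0,0,0], gripper=[0,0,0,0,0])

```text
clock: 16.18
position: [0.5728, 0.122, 0.1275]
tcp_rot: [-3.14, 0.002, 1.498]
wrist_force: [1.1, 0.5, -1.0]
width: 0.0001
grasp_force: 0.0
```

```bash
python3 chk.py; python3 - <<'E'
from meas import *
I,d,K,R,t=L("side");P=cloud(d,K,R,t);h=cv2.cvtColor(I,cv2.COLOR_BGR2HSV)
m=(d>0)&(P[...,0]>.44)&(P[...,0]<.74)&(P[...,1]>.19)&(P[...,1]<.31)&(h[...,1]>100)
q=P[m];print("cap",len(q),np.percentile(q,[2,50,98],axis=0).round(3).tolist())
E
```

```text
ring 142
[[0.495, 0.199, 0.006], [0.512, 0.206, 0.024], [0.528, 0.213, 0.04]]
slide 156
[[0.626, 0.19, 0.006], [0.646, 0.2, 0.023], [0.668, 0.213, 0.037]]
cap 243 [[0.484, 0.214, 0.002], [0.497, 0.231, 0.013], [0.511, 0.246, 0.015]]
```

The nudge passed in front of the slide without touching it (y was 9 mm too far out), so I'll redo that one later. Next I'll push the cap (0.497, 0.230) away from the ring's foot.

Call:
jog_arm(slide=[[-0.013,0.056,0],[-0.013,0.056,0],[0,0,-0.05],[0,0,-0.05],[0,0,-0.01],[0,0,-0.005],[0,0,0]], twist=[0,0,0,0,0,0,0], gripper=[0,0,0,0,0,0,0])

```text
clock: 17.15
position: [0.5508, 0.2393, 0.013]
tcp_rot: [3.14, -0.001, 1.505]
wrist_force: [-0.1, 0.2, 0.8]
width: -0.0
grasp_force: 0.0
```

Call:
jog_arm(slide=[[-0.01,-0.003,0],[-0.012,0,0],[-0.012,0,0],[-0.011,0,0],[0,0,0],[0.02,0,0],[0.02,0,0],[0,0,0]], twist=[0,0,0,0,0,0,0,0], gripper=[0,0,0,0,0,0,0,0])

```text
clock: 18.15
position: [0.5462, 0.2357, 0.0118]
tcp_rot: [3.14, 0.0, 1.504]
wrist_force: [-0.2, -0.7, 0.2]
width: 0.0
grasp_force: 0.0
```

```bash
cat >> chk.py <<'E'
h=cv2.cvtColor(I,cv2.COLOR_BGR2HSV)
m=(d>0)&(P[...,0]>.44)&(P[...,0]<.74)&(P[...,1]>.19)&(P[...,1]<.31)&(h[...,1]>100)
q=P[m];print("cap",len(q),np.percentile(q,[2,50,98],axis=0).round(3).tolist())
E
python3 chk.py
```

```text
ring 39
[[0.539, 0.247, 0.006], [0.546, 0.248, 0.031], [0.553, 0.299, 0.044]]
slide 212
[[0.6, 0.19, 0.004], [0.647, 0.202, 0.021], [0.717, 0.296, 0.036]]
cap 263 [[0.464, 0.211, 0.003], [0.479, 0.232, 0.013], [0.492, 0.246, 0.536]]
```

Call:
jog_arm(slide=[[0,0,0.05],[0,0,0.05],[0.05,-0.03,0.02],[0.05,-0.03,0],[0.054,-0.03,0],[0,0,0],[0,0,0]], twist=[0,0,0,0,0,0,0], gripper=[0,0,0,0,0,0,0])

```text
clock: 19.12
position: [0.6975, 0.1464, 0.1311]
tcp_rot: [-3.14, -0.0, 1.505]
wrist_force: [-0.7, 0.5, 0.4]
width: 0.0003
grasp_force: 0.0
```

```bash
python3 chk.py
```

```text
ring 141
[[0.495, 0.199, 0.007], [0.511, 0.206, 0.024], [0.528, 0.213, 0.039]]
slide 149
[[0.627, 0.19, 0.01], [0.645, 0.201, 0.023], [0.667, 0.212, 0.037]]
cap 261 [[0.464, 0.209, 0.002], [0.478, 0.231, 0.013], [0.493, 0.246, 0.016]]
```

Call:
jog_arm(slide=[[0.001,0.055,-0.05],[0,0,-0.04],[0,0,-0.022],[0,0,-0.005],[0,0,0]], twist=[0,0,0,0,0], gripper=[0,0,0,0,0])

```text
clock: 19.85
position: [0.7, 0.1916, 0.0239]
tcp_rot: [3.14, 0.0, 1.504]
wrist_force: [1.3, 0.2, 0.0]
width: 0.0002
grasp_force: 0.0
```

Call:
jog_arm(slide=[[0,0.013,0],[0,0,-0.01],[-0.01,0.001,0],[-0.012,0.001,0],[-0.012,0.001,0],[-0.012,0.001,0],[-0.006,0,0],[0,0,0]], twist=[0,0,0,0,0,0,0,0], gripper=[0,0,0,0,0,0,0,0])

```text
clock: 20.85
position: [0.647, 0.2095, 0.013]
tcp_rot: [-3.141, -0.0, 1.505]
wrist_force: [0.3, -0.1, 0.4]
width: 0.0003
grasp_force: 0.1
```

Call:
jog_arm(slide=[[0.02,0,0],[0.01,0,0.05],[0,0,0.06],[0,-0.06,0],[-0.03,-0.03,0],[0,0,0]], twist=[0,0,0,0,0,0], gripper=[0,0,0,0,0,0])

```text
clock: 21.6
position: [0.6462, 0.1152, 0.1235]
tcp_rot: [-3.141, 0.001, 1.5]
wrist_force: [0.3, 0.2, -0.2]
width: 0.0001
grasp_force: 0.0
```

```bash
python3 chk.py
```

```text
ring 144
[[0.495, 0.199, 0.006], [0.51, 0.206, 0.022], [0.528, 0.213, 0.039]]
slide 154
[[0.61, 0.191, 0.007], [0.624, 0.203, 0.022], [0.637, 0.216, 0.036]]
cap 259 [[0.464, 0.211, 0.002], [0.478, 0.231, 0.013], [0.492, 0.246, 0.015]]
```

The slide moved 22 mm sideways but still leans, so friction is high. I'll try pressing it down and outward from above, so that its foot slides out.

Call:
jog_arm(slide=[[-0.011,0.045,0],[-0.011,0.043,0],[0,0,-0.05],[0,0,-0.025],[0,0,0],[0,0,0]], twist=[0,0,0,0,0,0], gripper=[0,0,0,0,0,0])

```text
clock: 22.45
position: [0.6264, 0.2078, 0.0486]
tcp_rot: [3.14, -0.0, 1.505]
wrist_force: [0.5, -0.8, 1.4]
width: 0.0
grasp_force: 0.0
```

Call:
jog_arm(slide=[[0,-0.001,-0.008],[0,0.001,-0.006],[0,0.001,-0.005],[0,0.002,-0.005],[0,0.003,-0.005],[0,0.003,-0.004],[0,0.003,-0.002],[0,0,0]], twist=[0,0,0,0,0,0,0,0], gripper=[0,0,0,0,0,0,0,0])

```text
clock: 23.45
position: [0.6253, 0.2197, 0.0125]
tcp_rot: [-3.141, -0.0, 1.505]
wrist_force: [-0.1, 0.3, 0.3]
width: -0.0001
grasp_force: 0.0
```

Call:
jog_arm(slide=[[0,0,0.05],[0,0,0.05],[-0.02,-0.06,0],[-0.02,-0.03,0],[0,0,0]], twist=[0,0,0,0,0], gripper=[0,0,0,0,0])

```text
clock: 24.08
position: [0.5846, 0.1267, 0.1137]
tcp_rot: [-3.141, 0.001, 1.5]
wrist_force: [0.3, 0.7, -0.1]
width: 0.0001
grasp_force: 0.0
```

```bash
python3 chk.py
```

```text
ring 144
[[0.495, 0.2, 0.007], [0.51, 0.207, 0.023], [0.528, 0.213, 0.039]]
slide 160
[[0.61, 0.191, 0.006], [0.624, 0.203, 0.022], [0.637, 0.217, 0.037]]
cap 256 [[0.464, 0.21, 0.002], [0.478, 0.231, 0.013], [0.492, 0.246, 0.015]]
```

Call:
jog_arm(slide=[[0.02,0.035,0],[0.019,0.034,0],[0,0,-0.05],[0,0,-0.015],[0,0,0],[0,0,0]], twist=[0,0,0,0,0,0], gripper=[0,0,0,0,0,0])

```text
clock: 24.92
position: [0.6256, 0.1987, 0.0492]
tcp_rot: [3.14, -0.0, 1.504]
wrist_force: [0.1, -0.2, -0.1]
width: 0.0002
grasp_force: 0.0
```

Call:
jog_arm(slide=[[0,0.003,-0.006],[0,0,-0.006],[0,0,-0.004],[0,0,-0.003],[0,0,0]], twist=[0,0,0,0,0], gripper=[0,0,0,0,0])

```text
clock: 25.55
position: [0.6253, 0.2032, 0.0295]
tcp_rot: [3.14, -0.002, 1.505]
wrist_force: [0.2, 3.0, 6.1]
width: 0.0002
grasp_force: 3.6
```

Call:
jog_arm(slide=[[0,0,-0.004],[0,0,-0.004],[0,0,0]], twist=[0,0,0], gripper=[0,0,0])

```text
clock: 25.92
position: [0.6255, 0.2033, 0.0223]
tcp_rot: [3.14, -0.003, 1.505]
wrist_force: [-3.6, 4.7, 17.0]
width: -0.0001
grasp_force: 11.2
```

Now it is in contact, with about 17 N upward on the tips. I'll continue downward with an outward drag.

Call:
jog_arm(slide=[[0,0.003,-0.002],[0,0.004,-0.002],[0,0.004,-0.002],[0,0.005,-0.002],[0,0.006,0],[0,0,0]], twist=[0,0,0,0,0,0], gripper=[0,0,0,0,0,0])

```text
clock: 26.68
position: [0.6262, 0.2204, 0.0151]
tcp_rot: [3.138, 0.001, 1.501]
wrist_force: [-0.3, 0.5, -1.1]
width: 0.0003
grasp_force: 0.0
```

Call:
jog_arm(slide=[[0,0,0.05],[0,0,0.05],[-0.03,-0.05,0],[-0.03,-0.05,0],[0,0,0]], twist=[0,0,0,0,0], gripper=[0,0,0,0,0])

```text
clock: 27.3
position: [0.5621, 0.1189, 0.1129]
tcp_rot: [-3.139, 0.002, 1.498]
wrist_force: [0.4, 2.2, 0.1]
width: 0.0001
grasp_force: 0.0
```

```bash
python3 chk.py
```

```text
ring 148
[[0.495, 0.2, 0.007], [0.51, 0.206, 0.023], [0.528, 0.213, 0.039]]
slide 168
[[0.611, 0.192, 0.006], [0.624, 0.204, 0.022], [0.638, 0.263, 0.037]]
cap 259 [[0.464, 0.211, 0.002], [0.478, 0.231, 0.013], [0.492, 0.246, 0.015]]
```

The slide's underside seems to rest on the rim corner, so pressing down jams it. I'll push it sideways instead, with a strong outward component so its foot is carried away from the wall.

Call:
jog_arm(slide=[[0.035,0.029,0],[0.035,0.029,0],[0.034,0.028,0],[0,0,-0.05],[0,0,-0.03],[0,0,0],[0,0,0]], twist=[0,0,0,0,0,0,0], gripper=[0,0,0,0,0,0,0])

```text
clock: 28.28
position: [0.6695, 0.2106, 0.0336]
tcp_rot: [3.14, -0.0, 1.506]
wrist_force: [0.4, -0.8, 0.9]
width: -0.0004
grasp_force: 0.0
```

Call:
jog_arm(slide=[[0,-0.008,0],[0,0,-0.021],[-0.012,0,0],[-0.012,0.008,0],[-0.02,0.014,0],[-0.02,0.014,0],[-0.01,0.008,0],[0,0,0]], twist=[0,0,0,0,0,0,0,0], gripper=[0,0,0,0,0,0,0,0])

```text
clock: 29.28
position: [0.594, 0.2474, 0.0121]
tcp_rot: [-3.142, -0.001, 1.507]
wrist_force: [-0.3, -0.6, 0.0]
width: 0.0007
grasp_force: 0.0
```

Call:
jog_arm(slide=[[0.01,0,0.05],[0,0,0.05],[0,-0.05,0],[0,-0.05,0],[0,0,0]], twist=[0,0,0,0,0], gripper=[0,0,0,0,0])

```text
clock: 29.9
position: [0.6057, 0.1393, 0.1129]
tcp_rot: [3.14, 0.003, 1.497]
wrist_force: [0.2, 1.0, -0.1]
width: 0.0003
grasp_force: 0.0
```

```bash
python3 chk.py; python3 - <<'E'
from meas import *
I=cv2.resize(L("scene")[0][200:360,220:440],None,fx=2.5,fy=2.5,interpolation=cv2.INTER_CUBIC);cv2.imwrite("pics/k.png",I)
E
```

```text
ring 144
[[0.495, 0.199, 0.007], [0.511, 0.207, 0.022], [0.528, 0.213, 0.039]]
slide 125
[[0.604, 0.192, 0.004], [0.617, 0.209, 0.009], [0.648, 0.293, 0.012]]
cap 273 [[0.464, 0.195, 0.002], [0.479, 0.23, 0.013], [0.536, 0.246, 0.485]]
```

The slide now lies flat (top ≤12 mm). I'll use the same trick on the ring.

Call:
jog_arm(slide=[[-0.023,0.034,0],[-0.023,0.034,0],[0,0,-0.05],[0,0,-0.028],[0,0,0],[0,0,0]], twist=[0,0,0,0,0,0], gripper=[0,0,0,0,0,0])

```text
clock: 30.75
position: [0.5594, 0.2145, 0.0346]
tcp_rot: [3.14, -0.0, 1.505]
wrist_force: [0.5, 0.3, -0.5]
width: 0.0004
grasp_force: 0.0
```

Call:
jog_arm(slide=[[0,-0.005,0],[0,0,-0.022],[-0.008,0,0],[-0.01,0.004,0],[-0.014,0.012,0],[-0.012,0.014,0],[-0.006,0.01,0],[0,0,0]], twist=[0,0,0,0,0,0,0,0], gripper=[0,0,0,0,0,0,0,0])

```text
clock: 31.75
position: [0.508, 0.2506, 0.0118]
tcp_rot: [-3.141, -0.0, 1.507]
wrist_force: [0.1, -0.6, 1.5]
width: 0.0003
grasp_force: 0.0
```

Call:
jog_arm(slide=[[0.01,0,0.05],[0,0,0.05],[0.04,-0.04,0],[0.04,-0.04,0],[0,0,0]], twist=[0,0,0,0,0], gripper=[0,0,0,0,0])

```text
clock: 32.38
position: [0.6021, 0.1629, 0.1125]
tcp_rot: [3.138, 0.003, 1.497]
wrist_force: [-0.5, 1.1, -0.7]
width: 0.0001
grasp_force: 0.0
```

```bash
python3 chk.py
```

```text
ring 83
[[0.475, 0.207, 0.009], [0.488, 0.233, 0.02], [0.499, 0.239, 0.027]]
slide 144
[[0.604, 0.192, 0.005], [0.617, 0.21, 0.009], [0.702, 0.292, 0.013]]
cap 242 [[0.461, 0.192, 0.004], [0.483, 0.22, 0.016], [0.526, 0.245, 0.538]]
```

Call:
jog_arm(slide=[[0.02,-0.05,0.02],[0.02,-0.05,0.02],[0,0,0]], twist=[0,0,0], gripper=[0,0,0])

```text
clock: 32.85
position: [0.6402, 0.0641, 0.1538]
tcp_rot: [3.138, 0.002, 1.499]
wrist_force: [-0.5, -0.0, -0.7]
width: 0.0003
grasp_force: 0.0
```

```bash
python3 chk.py; python3 - <<'E'
from meas import *
f=lambda im:cv2.resize(im,None,fx=2,fy=2,interpolation=cv2.INTER_CUBIC)
cv2.imwrite("pics/l.png",np.hstack([f(L("scene")[0][130:340,220:440]),f(L("side")[0][150:360,130:310])]))
E
```

```text
ring 60
[[0.476, 0.209, 0.009], [0.488, 0.234, 0.021], [0.498, 0.239, 0.027]]
slide 84
[[0.606, 0.192, 0.005], [0.617, 0.209, 0.009], [0.678, 0.287, 0.012]]
cap 146 [[0.465, 0.216, 0.003], [0.476, 0.235, 0.014], [0.492, 0.245, 0.017]]
```

View pics/l.png

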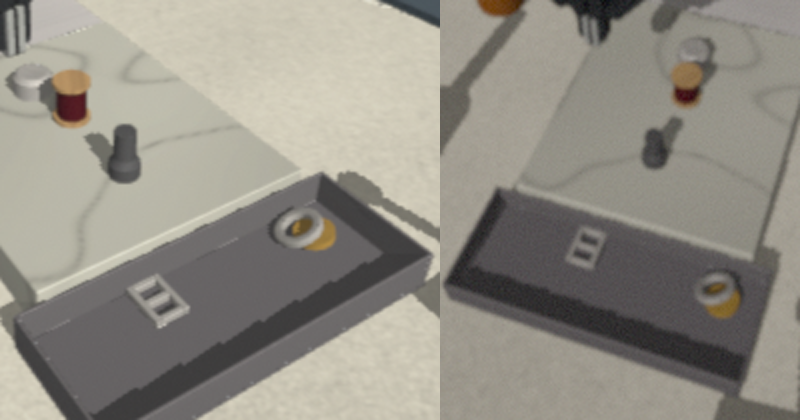

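The slide lies flat at (158,298) in the left crop. The ring at (298,230) rests partly over the cap at (320,234). All three are inside the tray below its rim, and the setter, spool and anvil stand unmoved. I'll hand it in.

```bash
python3 -c "
from rig import bot
print(bot.close_job())"
```

```text
the job is handed in; nothing more can be done
None
```

The cap, ring and slide are all in the tray below its rim, with the ring tilted against the cap rather than flat. The spool, anvil and setter still stand in place on the stone, and I handed the job in at about 33 s (verdict not shown).

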